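Set out the press plugs in order of size

ROBOT

A 7-joint arm with a two-finger parallel gripper is mounted at the origin on a cart in front of the work surface, level with it; the furniture and walls round the work are solid. World frame = base frame: x ahead of the robot, y to its left, z up, the work surface at z = 0. Lengths are in m, angles in rad, forces in N, time in s.
With the tool pointing down it reaches from about 0.4 to 0.875 m from the base axis. Payload 19.3 kg.
Tool frame: the origin (TCP) lies at the very end of the fingers, on their centre line; the grasp point (between the pads) lies 19 mm behind it; z points along the fingers, y is the line along which they close (so a half turn about z gives the same grasp; the last joint's range is limited). The gripper opens to 85 mm and grips with 20 to 120 N. Pads are 22 mm wide; open, the fingers measure 114 mm over their backs; the gripper's body (76 mm by 85 mm) begins 54 mm behind the grasp point. The pads swing forward as they close: fully open they stand 13 mm farther back than shut.
Start: joints at [1.166, 0.521, -0.036, 1.599, 0.021, 1.021, -0.113], TCP at [0.205, -0.59, 0.231] pointing down, gripper open.
Joint ranges: [-2.91, 2.91], [-0.3, 2.13], [-1.5, 1.42], [0.17, 2.43], [-1.26, 4.41], [0.16, 1.93], [-2.52, 2.52]. Speed limits (rad/s): [1.89, 1.89, 2.39, 2.39, 3.01, 3.01, 3.01].

INTERFACE

Orientations are given as [roll, pitch, yaw] about the fixed x, y, z axes, in that order (R = Rz(yaw) Ry(pitch) Rx(roll)).
In Python, from workcell import monitor, viewer, bot gives the robot as it stands.
- The arm moves only by the tool move_arm, never from a script. Its arguments are lists of equal length, an entry for each row: "gripper": the opening, from 0 (shut) to 1 (fully open); "linear": the shift along the tool's x, y, z in cm, a list of three; "twist": the turn about the tool's z in degrees. A call has 1 to 8 rows; each row shifts and turns the commanded pose from where the row before left it, along the tool's axes as they then stand; what a row does not reach is not made up. A row lasts 1/10 s, in which the tool goes at most 50 mm and 8.59 degrees, less where a joint would pass 70% of its speed; a pose out of reach is approached as far as the arm can. A call with a gripper value outside its range is refused whole. The fingers move at their own pace and stop on an object; "squeeze" is the grip in N (left out, the last holds). Time passes only in rows, so rows that do not move let the fingers close. It gives the time, the measured TCP pose, the force, the opening and the grip force at its end, in the units of the state.
- monitor.observe(): the state, without advancing time (a new reading comes with each control period).
- viewer.grab_frame(name): name is "scene" or "top" or "wrist"; returns a dict with "img" (384x512x3 uint8, red, green, blue), "K" (3x3 intrinsics, pixels), "k1" (the pictures are not rectified: a ray, as slopes to the right and down, at radius r is drawn at 1 + k1 r^2 times it, then the intrinsics apply), "eye" and "rotation" of the camera in the world. Camera axes: x right, y up, looking along -z (the intrinsics and any distortion apply to the point x, -y, -z); pixel columns grow to the right and rows downward; lengths in m; the calibration is good to about 2 mm. A picture is of the moment at which its call begins. There is no depth.
- bot.job_done(): hands the job in; it is judged then, once.
The state is a dict: "clock": time; "qpos": joint angles; "qd": joint speeds; "joint_efforts": joint torques, N m; "position": TCP position; "tool_rot": TCP orientation; "force": force on the tool from outside, world axes, zero at the start; "moment": the same for the moment, N m; "grip_width": finger opening in m; "finger_force": force on a finger pad.
Only numpy, scipy, OpenCV 4.12 (cv2) and the standard library are available. Lean on these libraries where they do the work, as an engineer would, in place of code of your own. Each camera call takes 0.05 s, during which the arm holds its last target. There are 200 camera calls.

TASK

Set the four turned plugs of the cap press out on the plug board, each standing upright on the middle of its own rubber pad, in order of size along the row: the largest on the pad next to the upright steel post, the smallest at the other end. Do not let any plug fall over, and leave them all standing still on their pads.

Things in the scene. Friction and masses are not known exactly. Their poses are not given: they have to be found in the camera images.
- plug_xs: the smallest of four loose press plugs: a plain turned aluminium cylinder 28 mm in diameter and 36 mm high with a thin steel shank (12 mm diameter, 16 mm high) standing on its top, 52 mm tall in all. It stands upright on the bare table. Origin: centre of its underside, z up along the cylinder.
- plug_s: the second smallest of four loose press plugs: a plain turned aluminium cylinder 36 mm in diameter and 46 mm high with a thin steel shank (12 mm diameter, 16 mm high) standing on its top, 62 mm tall in all. It stands upright on the bare table. Origin: centre of its underside, z up along the cylinder.
- plug_m: the second largest of four loose press plugs: a plain turned aluminium cylinder 45 mm in diameter and 56 mm high with a thin steel shank (12 mm diameter, 16 mm high) standing on its top, 72 mm tall in all. It stands upright on the bare table. Origin: centre of its underside, z up along the cylinder.
- plug_l: the largest of four loose press plugs: a plain turned aluminium cylinder 55 mm in diameter and 66 mm high with a thin steel shank (12 mm diameter, 16 mm high) standing on its top, 82 mm tall in all. It stands upright on the bare table. Origin: centre of its underside, z up along the cylinder.
- pad_a: round black rubber pad, 64 mm in diameter and 2 mm thick, fixed on a plywood board (190 x 400 x 12 mm) lying across the rollers left of the table; first of four identical pads in one straight row, 80 mm apart, counted from the left. Origin: centre of its underside, 12 mm above the table (its top: 14 mm). y axis along the row, z up.
- pad_b: round black rubber pad, 64 mm in diameter and 2 mm thick, fixed on a plywood board (190 x 400 x 12 mm) lying across the rollers left of the table; second of four identical pads in one straight row, 80 mm apart, counted from the left. Origin: centre of its underside, 12 mm above the table (its top: 14 mm). y axis along the row, z up.
- pad_c: round black rubber pad, 64 mm in diameter and 2 mm thick, fixed on a plywood board (190 x 400 x 12 mm) lying across the rollers left of the table; third of four identical pads in one straight row, 80 mm apart, counted from the left. Origin: centre of its underside, 12 mm above the table (its top: 14 mm). y axis along the row, z up.
- pad_d: round black rubber pad, 64 mm in diameter and 2 mm thick, fixed on a plywood board (190 x 400 x 12 mm) lying across the rollers left of the table; fourth and last of four identical pads in one straight row, 80 mm apart, counted from the left. Origin: centre of its underside, 12 mm above the table (its top: 14 mm). y axis along the row, z up.
- post: upright steel post (11 mm diameter, 45 mm high, with a 20 mm flange) fixed on the board in line with the pads, 55 mm beyond the centre of one end pad; it may stand at either end of the row. At the other end is only a flat steel stud 6 mm high. Origin: centre of its foot on the board's top, z up.
Not all that is in view belongs to the job. What is shaped like the plug_m but red or yellow is not meant.

How it is judged:
By the outcome, as a careful person would: the job done as asked, in the order asked, and still so for the second after the job is handed in, with the robot touching nothing.
It also fails if it takes over 104 s, if anything falls off the work surface, if the arm or the gripper's body presses on something with over 40 N, if the wrist force passes 120 N, or if a joint passes its speed limit or range.

## Working session

There is one attempt and no reset: what is moved stays moved. The work goes in short steps, Python scripts to look and compute and a tool call to move; the robot and the scene stay as the last step left them, time stands still between calls to the robot, and variables do not carry over. Pictures are saved under pics/ and viewed, at most 14 in all, crops included, and the job is handed in when it is done.

Besides the shell and the picture viewer there is one more tool, called after "Request:" as name(argument=value, ...), one argument or row to a line, values as JSON. move_arm: Moves the arm, as the interface text tells. Its arguments: {"type":"object","properties":{"gripper":{"type":"array"},"linear":{"type":"array"},"twist":{"type":"array"},"squeeze":{"type":"number"}},"required":["gripper","linear","twist"]}

```bash
ls; mkdir -p pics
python3 - <<'E'
from workcell import monitor, viewer, bot
import cv2,numpy as np
s=monitor.observe(); print(s)
for n in ["scene","top"]:
    f=viewer.grab_frame(n); print(n,f["K"],f["k1"],f["eye"],f["rotation"])
    cv2.imwrite(f"pics/{n}0.png",cv2.resize(f["img"][:,:,::-1],(768,576)))
    np.savez(f"pics/{n}0.npz",**f)
E
```

```text
pics
{'clock': 0.0, 'qpos': array([ 1.16578773,  0.52201453, -0.03628162,  1.59996745,  0.02123477,
        1.02112555, -0.11282027]), 'qd': array([-1.25435430e-03,  1.40087401e-03,  1.83287265e-03,  1.58111217e-03,
        3.85203408e-05,  1.35700166e-03, -6.85398723e-04]), 'joint_efforts': array([ 1.69844916e-04, -9.27121282e+01,  1.97998367e+00, -3.69939888e+01,
        1.77607290e-02,  8.14554660e-03, -3.22447204e-05]), 'position': array([ 0.20519228, -0.59001278,  0.23074047]), 'tool_rot': array([-3.14047062e+00,  1.33036848e-04,  3.34756181e-01]), 'force': array([ 0.58821376, -0.98671161, -0.24953273]), 'moment': array([-0.01414551, -0.04353709,  0.00917877]), 'finger_force': 0.0, 'grip_width': 0.08543340813128025}
scene [[350.97424828   0.         248.48166402]
 [  0.         350.97424828 192.48765354]
 [  0.           0.           1.        ]] 0.0266697617679473 [0.14716263 0.82788016 0.59324291] [ 1.03215801 -0.02408907 -2.62929385]
top [[379.10399074   0.         259.43490161]
 [  0.         379.10399074 191.53517192]
 [  0.           0.           1.        ]] -0.05182948984348045 [0.31343169 0.0376892  1.32206876] [ 2.05631987e-01 -3.41962156e-04 -1.56033589e+00]
```

View pics/scene0.png

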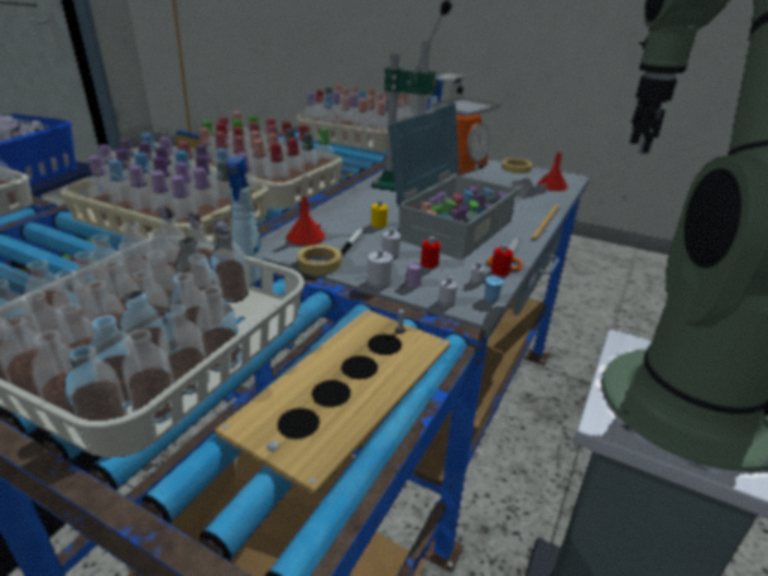

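View pics/top0.png

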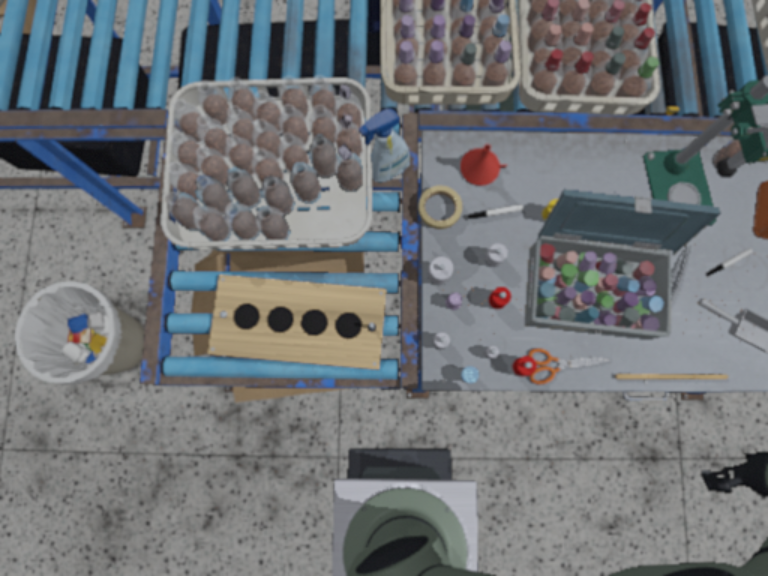

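The two views show the board with four black pads and the post at the right end of the top view (372,327). The stud is at the left end (223,314).

Candidates, as top-view pixels:
- Grey plugs: (441,269) for L, (497,254) for M, (442,340) for S and (492,352) for XS.
- Look-alikes to leave alone: red (500,297) and (525,365), yellow (551,208), a purple cap (455,300) and a light-blue cap (470,375).

I choose the four bare-metal ones and check them in a close crop.

```bash
cat > h.py <<'E'
import cv2,numpy as np
from scipy.spatial.transform import Rotation as R
def ray(f,u,v):
    K=f["K"]; xd=(u-K[0,2])/K[0,0]; yd=(v-K[1,2])/K[1,1]; x,y=xd,yd
    for _ in range(20):
        s=1+float(f["k1"])*(x*x+y*y); x,y=xd/s,yd/s
    return R.from_euler('xyz',f["rotation"]).apply([x,-y,-1.])
def onz(f,u,v,z):
    d=ray(f,u,v); e=np.array(f["eye"]); return e+d*(z-e[2])/d[2]
def proj(f,p):
    c=R.from_euler('xyz',f["rotation"]).inv().apply(np.array(p)-f["eye"]); x,y=c[0]/-c[2],-c[1]/-c[2]
    s=1+float(f["k1"])*(x*x+y*y); K=f["K"]; return K[0,0]*x*s+K[0,2],K[1,1]*y*s+K[1,2]
def load(n): return dict(np.load(f"pics/{n}.npz"))
def grab(n,name):
    from workcell import viewer
    f=viewer.grab_frame(n); np.savez(f"pics/{name}.npz",**f); return f
E
python3 - <<'E'
from h import *
f=load("top0"); g=load("scene0")
im=f["img"]; hsv=cv2.cvtColor(im,cv2.COLOR_RGB2HSV)
m=(hsv[...,2]<45).astype(np.uint8)
n,l,st,c=cv2.connectedComponentsWithStats(m)
for i in range(1,n):
    if 100<st[i,4]<400 and 140<c[i][0]<245 and 195<c[i][1]<225: print("pad",c[i],st[i],onz(f,*c[i],.014).round(4))
for n,u,v,h in [("l",441,269,.082),("m",497,254,.072),("s",442,340,.062),("xs",492,352,.052)]:
    p=onz(f,u/1.5,v/1.5,h); print(n,p.round(3),"scene",np.array(proj(g,p))*1.5)
print("post",onz(f,372/1.5,327/1.5,.04))
a=cv2.resize(im[150:260,270:370,::-1],None,fx=5,fy=5,interpolation=cv2.INTER_CUBIC)
cv2.imwrite("pics/c1.png",a)
a=cv2.resize(g["img"][145:215,230:360,::-1],None,fx=6,fy=6,interpolation=cv2.INTER_CUBIC)
cv2.imwrite("pics/c2.png",a)
E
```

```text
pad [163.96825397 210.51322751] [157 203  15  16 189] [0.5149 0.3735 0.014 ]
pad [186.43589744 212.54358974] [179 205  16  16 195] [0.5087 0.2942 0.014 ]
pad [208.995 214.585] [201 207  17  16 200] [0.5024 0.215  0.014 ]
pad [231.845 216.48 ] [224 209  17  16 200] [0.4966 0.1351 0.014 ]
l [ 0.615 -0.076  0.082] scene [383.2497366  250.55534421]
m [ 0.654 -0.205  0.072] scene [394.42602004 229.67678346]
s [ 0.458 -0.079  0.062] scene [450.86743823 277.07261005]
xs [ 0.433 -0.191  0.052] scene [480.18172922 262.48990365]
post [0.48835124 0.07803011 0.04      ]
```

View pics/c1.png

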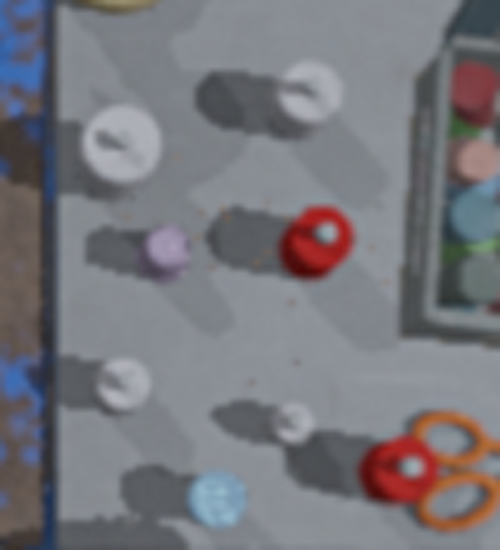

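View pics/c2.png

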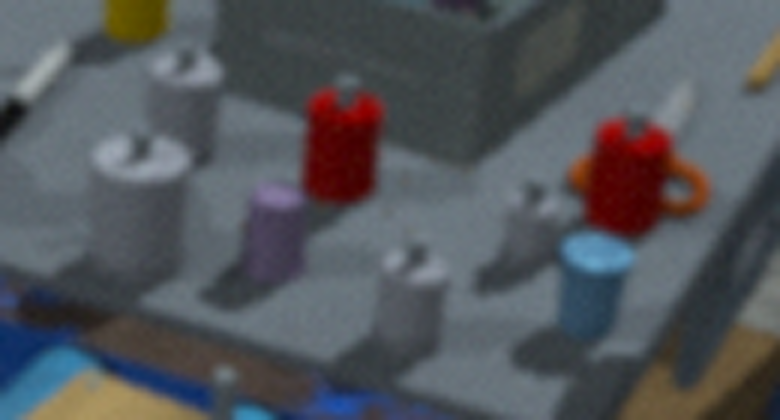

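The crops confirm the choice. The bare-metal plugs in c1 are L (122,145), M (310,92), S (123,385) and XS (293,422). The others there are red, purple or blue. Next I measure the centroids of their top discs.

Run:
```python
from h import *
f=load("top0"); g=load("scene0")
def discs(f,lst):
    for n,u0,v0,h,r in lst:
        im=f["img"].astype(float); 
        y,x=np.mgrid[0:384,0:512]; w=(np.hypot(x-u0,y-v0)<r*379/1.25+2.5)
        g=im.min(2); m=((g>150)&w).astype(np.uint8)
        c,=[max(cv2.findContours(m,0,2)[0],key=cv2.contourArea)]
        (cx,cy),rr=cv2.minEnclosingCircle(c); M=cv2.moments(cv2.convexHull(c))
        u,v=M['m10']/M['m00'],M['m01']/M['m00']
        print(n,round(cx,1),round(cy,1),round(rr,1),round(r*379/1.25,1),round(u,1),round(v,1),onz(f,u,v,h).round(4))
discs(f,[("l",270+122/5,150+145/5,.066,.0275),("m",270+310/5,150+92/5,.056,.0225),("s",270+123/5,150+385/5,.046,.018),("xs",270+293/5,150+422/5,.036,.014)])
```

```text
l 294.2 178.2 7.5 8.3 294.1 178.1 [ 0.6235 -0.0778  0.066 ]
m 332.0 167.5 6.1 6.8 332.1 167.6 [ 0.6649 -0.2108  0.056 ]
s 294.6 226.0 4.8 5.5 294.8 226.0 [ 0.4619 -0.0808  0.046 ]
xs 328.7 234.0 3.4 4.2 328.8 233.9 [ 0.4372 -0.1969  0.036 ]
```

Request:
move_arm(
  gripper=[1, 1, 1, 1, 1, 1, 1, 1],
  linear=[
    [0, 0, 0],
    [0, 0, 0],
    [0, 0, 0],
    [0, 0, 0],
    [0, 0, 0],
    [0, 0, 0],
    [0, 0, 0],
    [0, 0, 0],
  ],
  twist=[-8.5, -8.5, -8.5, -8.5, -8.5, -8.5, -8.5, -8.5],
  squeeze=40,
)

```text
clock: 0.9
position: [0.2052, -0.5901, 0.231]
tool_rot: [-3.141, -0.001, 1.528]
force: [0.5, -0.0, -0.2]
grip_width: 0.0856
finger_force: 0.0
```

Request:
move_arm(
  gripper=[1, 1, 1, 1, 1, 1, 1, 1],
  linear=[
    [2.5, 1.5, 0],
    [4, 2.4, 0],
    [4, 2.4, 0],
    [4, 2.4, 0],
    [4, 2.4, 0],
    [4, 2.4, 0],
    [4, 2.4, 0],
    [4, 2.4, 0],
  ],
  twist=[-2.5, 0, 0, 0, 0, 0, 0, 0],
)

```text
clock: 1.7
position: [0.3916, -0.2853, 0.2313]
tool_rot: [-3.141, 0.0, 1.565]
force: [1.1, 0.3, 0.5]
grip_width: 0.0853
finger_force: 0.0
```

Request:
move_arm(
  gripper=[1, 1, 1],
  linear=[
    [4, 2.4, 0],
    [3.5, 2, 0],
    [0, 0, 0],
  ],
  twist=[0, 0, 0],
)

```text
clock: 2.0
position: [0.4379, -0.2074, 0.2314]
tool_rot: [3.14, -0.001, 1.572]
force: [0.1, -1.6, -0.2]
grip_width: 0.0856
finger_force: 0.0
```

Run:
```python
from h import *
f=grab("wrist","w0"); cv2.imwrite("pics/w0.png",f["img"][:,:,::-1]); print(f["eye"],f["rotation"],f["K"][0],f["k1"])
print(proj(f,[.4372,-.1969,.036]),proj(f,[.4619,-.0808,.046]))
```

```text
[ 0.43817129 -0.13944891  0.3749496 ] [-0.26457281  0.00093549  0.00139886] [267.28719947   0.         250.45789275] -0.021839205841516163
(np.float64(249.88421661996628), np.float64(161.92354251009252)) (np.float64(271.6864731255758), np.float64(62.33468833606146))
```

View pics/w0.png

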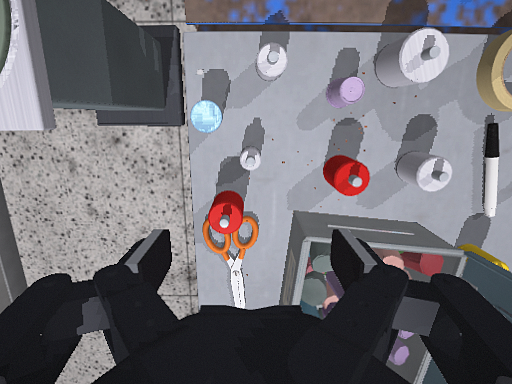

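The wrist view shows XS at (250,157), S at (272,62), M at (425,170) and L at (417,55). The reds are at (225,212) and (345,175). I refine the plug positions from this view.

```bash
cat >> h.py <<'E'
SZ={"l":(.066,.0275),"m":(.056,.0225),"s":(.046,.018),"xs":(.036,.014)}
def wdisc(f,n,u0,v0,th=175):
    h,r=SZ[n]; e=f["eye"]; pr=r*f["K"][0,0]/(e[2]-h)
    y,x=np.mgrid[0:384,0:512]; im=f["img"]
    m=((im.min(2)>th)&(np.hypot(x-u0,y-v0)<1.6*pr)).astype(np.uint8)
    c=max(cv2.findContours(m,0,2)[0],key=cv2.contourArea)
    M=cv2.moments(cv2.convexHull(c)); u,v=M['m10']/M['m00'],M['m01']/M['m00']
    return (round(u,1),round(v,1)),round((M['m00']/np.pi)**.5,1),round(pr,1),onz(f,u,v,h).round(4)
E
python3 - <<'E'
from h import *
f=load("w0")
print(f["img"][150:166:2,242:260:2].min(2))
for n,u,v in [("xs",250,158),("s",272,62),("m",425,170),("l",417,55)]: print(n,*[wdisc(f,n,u,v,t) for t in (165,180,195)],sep="\n ")
E
```

```text
[[ 62 123 136 144 144 148 147 136 114]
 [113 189 229 131 142 142 144 151 142]
 [171 233 232 135 148 142 139 130 191]
 [236 225 246  88  97 112 142 227 230]
 [236 226 119 183 200 184  95 224 225]
 [235 206 141 197 200 196 174 228 223]
 [206 208 173 197 200 195 188 228 226]
 [207 202 204 206 210 202 212 222 224]]
xs
 ((254.3, 160.4), 13.5, np.float64(11.0), array([ 0.4428, -0.1949,  0.036 ]))
 ((250.1, 160.4), 9.7, np.float64(11.0), array([ 0.4375, -0.1949,  0.036 ]))
 ((250.1, 160.3), 9.2, np.float64(11.0), array([ 0.4374, -0.1948,  0.036 ]))
s
 ((273.0, 63.3), 20.7, np.float64(14.6), array([ 0.4634, -0.0818,  0.046 ]))
 ((271.8, 60.2), 15.3, np.float64(14.6), array([ 0.462 , -0.0786,  0.046 ]))
 ((271.6, 60.3), 14.9, np.float64(14.6), array([ 0.4618, -0.0787,  0.046 ]))
m
 ((430.2, 178.2), 20.8, np.float64(18.9), array([ 0.6601, -0.2131,  0.056 ]))
 ((434.3, 174.6), 16.6, np.float64(18.9), array([ 0.6645, -0.2086,  0.056 ]))
 ((434.5, 174.6), 16.3, np.float64(18.9), array([ 0.6647, -0.2086,  0.056 ]))
l
 ((424.0, 55.4), 25.6, np.float64(23.8), array([ 0.6234, -0.0761,  0.066 ]))
 ((424.2, 55.5), 25.2, np.float64(23.8), array([ 0.6236, -0.0762,  0.066 ]))
 ((424.6, 55.2), 24.8, np.float64(23.8), array([ 0.624 , -0.0759,  0.066 ]))
```

```bash
python3 -c "
from workcell import monitor as m
s=m.observe();print(s['clock'],s['position'],s['tool_rot'],s['qpos'])"
```

```text
2.05 [ 0.43655084 -0.20995618  0.23123296] [ 3.14147615e+00 -6.23818401e-04  1.56961310e+00] [ 0.72326958  0.33136496 -0.49402257  1.9411407   0.19498917  0.9156327
  0.13128753]
```

Request:
move_arm(
  gripper=[1, 1, 1, 1, 1, 1, 1, 1],
  linear=[
    [1.5, 0.1, 0],
    [0, 0, 4],
    [0, 0, 4],
    [0, 0, 4],
    [0, 0, 4],
    [0, 0, 3],
    [0, 0, 2],
    [0, 0, 0],
  ],
  twist=[0, 0, 0, 0, 0, 0, 0, 0],
)

```text
clock: 2.85
position: [0.4348, -0.1974, 0.0191]
tool_rot: [-3.137, -0.001, 1.565]
force: [0.2, -0.8, 1.0]
grip_width: 0.0857
finger_force: 0.0
```

Request:
move_arm(
  gripper=[1, 1, 1, 1],
  linear=[
    [0, 0, 0],
    [0, 0, 0.9],
    [0, 0, 0],
    [0, 0, 0],
  ],
  twist=[0, 0, 0, 0],
)

```text
clock: 3.25
position: [0.4368, -0.1975, 0.0127]
tool_rot: [3.141, 0.0, 1.565]
force: [0.2, 0.0, -0.2]
grip_width: 0.0852
finger_force: 0.0
```

Request:
move_arm(
  gripper=[1, 0.6, 0.3, 0.1, 0.1, 0.1, 0.1, 0.1],
  linear=[
    [0.25, 0, 0.1],
    [0, 0, 0],
    [0, 0, 0],
    [0, 0, 0],
    [0, 0, 0],
    [0, 0, 0],
    [0, 0, 0],
    [0, 0, 0],
  ],
  twist=[0, 0, 0, 0, 0, 0, 0, 0],
  squeeze=30,
)

```text
clock: 4.05
position: [0.4366, -0.1948, 0.0114]
tool_rot: [3.142, 0.0, 1.565]
force: [-0.3, -0.8, 5.8]
grip_width: 0.0268
finger_force: 29.3
```

Request:
move_arm(
  gripper=[0.1, 0.1, 0.1, 0.1, 0.1, 0.1, 0.1, 0.1],
  linear=[
    [0, 0, -1],
    [0, 0, -3],
    [0, 0, -4],
    [0, 0, -4],
    [0, 0, -4],
    [1, 0.2, -4],
    [3, 0.5, -2],
    [4, 0.7, 0],
  ],
  twist=[0, 0, 0, 0, 0, 0, 0, 0],
)

```text
clock: 4.85
position: [0.4518, -0.1153, 0.2346]
tool_rot: [3.137, 0.002, 1.562]
force: [1.6, 0.6, -0.7]
grip_width: 0.0267
finger_force: 29.9
```

Request:
move_arm(
  gripper=[0.1, 0.1, 0.1, 0.1, 0.1, 0.1, 0.1, 0.1],
  linear=[
    [4, 0.7, 0],
    [4, 0.7, 0],
    [4, 0.7, 0],
    [4, 0.7, 0],
    [4, 0.7, 0],
    [4, 0.7, 0],
    [3, 0.5, 0],
    [2, 0.3, 0],
  ],
  twist=[0, 0, 0, 0, 0, 0, 0, 0],
)

```text
clock: 5.65
position: [0.5023, 0.1774, 0.2319]
tool_rot: [-3.142, -0.001, 1.568]
force: [0.5, 0.2, -2.2]
grip_width: 0.0265
finger_force: 29.9
```

Request:
move_arm(
  gripper=[0.1, 0.1, 0.1],
  linear=[
    [0, 0, 0],
    [0, 0, 0],
    [0, 0, 0],
  ],
  twist=[0, 0, 0],
)

```text
clock: 5.95
position: [0.5026, 0.1738, 0.2315]
tool_rot: [-3.142, 0.001, 1.564]
force: [0.3, -0.1, -0.8]
grip_width: 0.0269
finger_force: 29.9
```

Run:
```python
from h import *
f=grab("wrist","w1"); cv2.imwrite("pics/w1.png",f["img"][:,:,::-1]); print(f["eye"])
from workcell import monitor
s=monitor.observe(); print(s['position'],s['tool_rot'],s['grip_width'])
m=(f["img"].max(2)<45).astype(np.uint8)
n,l,st,c=cv2.connectedComponentsWithStats(m)
for i in range(1,n):
    if st[i,4]>100:
        p=onz(f,*c[i],.014); print(c[i].round(1),st[i],p.round(4))
```

```text
[0.50353284 0.24203175 0.37487193]
[0.5026677  0.17373023 0.23150772] [3.14155545e+00 4.78514096e-04 1.56386739e+00] 0.02695777414450538
[270.  10.] [235   0  52  28 416] [0.5268 0.3635 0.014 ]
[251. 329.] [    0   220   512   164 41621] [ 0.5015 -0.0975  0.014 ]
[278.5 247.8] [274 220  11  66 286] [0.5435 0.0504 0.014 ]
```

View pics/w1.png

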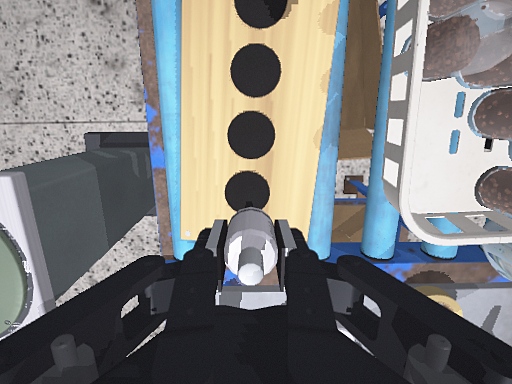

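The wrist view shows the pads at about (262,8), (255,70), (251,134) and (247,190). XS is held, with its shank top at (251,273).

```bash
cat >> h.py <<'E'
def pads(f,th=75):
    m=(f["img"].max(2)<th).astype(np.uint8); out=[]
    for c in cv2.findContours(m,0,1)[0]:
        if cv2.contourArea(c)<500 or c[:,0,1].min()<=1: continue
        (x,y),(a,b),t=cv2.fitEllipse(c)
        if b<90: out.append((np.round((x,y,a,b),1),onz(f,x,y,.014).round(4)))
    return out
E
python3 - <<'E'
from h import *
f=load("w1")
for p in pads(f): print(*p)
im=f["img"]; print(im[70,245:262:6],im[190,240:256:6],im[190,210])
print(onz(f,251,273,.272))
E
```

```text
[246.6 190.9  38.2  44.7] [0.4967 0.139  0.014 ]
[112.8 187.7  33.7  60.5] [0.3081 0.1448 0.014 ]
[124.1 140.8  22.7  66.5] [0.3327 0.21   0.014 ]
[250.8 134.6  46.2  46.7] [0.5031 0.2168 0.014 ]
[255.2  69.9  48.8  52.3] [0.509  0.2967 0.014 ]
[[46 45 47]
 [50 45 50]
 [47 44 47]] [[49 45 49]
 [45 44 46]
 [49 48 50]] [245 225 176]
[0.50312193 0.17525917 0.272     ]
```

Request:
move_arm(
  gripper=[0.1, 0.1, 0.1, 0.1, 0.1, 0.1, 0.1, 0.1],
  linear=[
    [2, 0.1, 0],
    [4, 0.2, 0],
    [4, 0.2, 0],
    [4, 0.2, 0],
    [3.2, 0.2, 0],
    [2, 0.1, 0],
    [1, 0.1, 0],
    [0, 0, 0],
  ],
  twist=[0, 0, 0, 0, 0, 0, 0, 0],
)

```text
clock: 6.8
position: [0.5148, 0.377, 0.2312]
tool_rot: [-3.141, -0.0, 1.566]
force: [0.4, -0.6, -0.9]
grip_width: 0.0272
finger_force: 29.9
```

Request:
move_arm(
  gripper=[0.1, 0.1, 0.1, 0.1, 0.1, 0.1, 0.1, 0.1],
  linear=[
    [0, 0, 2],
    [0, 0, 4],
    [0, 0, 4],
    [0, 0, 4],
    [0, 0, 3],
    [0, 0, 2],
    [0, 0, 0],
    [0, 0, 0],
  ],
  twist=[0, 0, 0, 0, 0, 0, 0, 0],
)

```text
clock: 7.6
position: [0.5155, 0.3758, 0.0421]
tool_rot: [3.141, 0.0, 1.564]
force: [-0.2, 0.8, -0.8]
grip_width: 0.0269
finger_force: 29.9
```

Good. I lower the last 1.5 cm, with z ending near 0.0265.

Request:
move_arm(
  gripper=[0.1, 0.1, 0.1, 0.1],
  linear=[
    [0, 0, 1],
    [0, 0, 0.5],
    [0, 0, 0.1],
    [0, 0, 0],
  ],
  twist=[0, 0, 0, 0],
)

```text
clock: 8.0
position: [0.515, 0.3767, 0.0256]
tool_rot: [3.141, 0.0, 1.565]
force: [0.1, -0.7, -1.3]
grip_width: 0.027
finger_force: 29.9
```

Request:
move_arm(
  gripper=[0.1, 0.1, 0.4, 0.45, 0.5, 0.6, 0.7, 0.8],
  linear=[
    [0, 0, 0.1],
    [0, 0, 0],
    [0, 0, 0],
    [0, 0, 0],
    [0, 0, 0],
    [0, 0, 0],
    [0, 0, 0],
    [0, 0, 0],
  ],
  twist=[0, 0, 0, 0, 0, 0, 0, 0],
)

```text
clock: 8.8
position: [0.5148, 0.3768, 0.0243]
tool_rot: [-3.142, -0.0, 1.565]
force: [-0.1, 0.7, -0.3]
grip_width: 0.0682
finger_force: 0.0
```

Request:
move_arm(
  gripper=[0.9, 1, 1, 1, 1, 1, 1, 1],
  linear=[
    [0, 0, -1],
    [0, 0, -2],
    [0, 0, -4],
    [0, 0, -4],
    [0, 0, -4],
    [0, 0, -4],
    [-2, 0, -1.5],
    [-4, 0, 0],
  ],
  twist=[0, 0, 0, 0, 0, 0, 0, 0],
)

```text
clock: 9.6
position: [0.5142, 0.3194, 0.2326]
tool_rot: [3.138, -0.004, 1.569]
force: [0.6, -0.9, -0.7]
grip_width: 0.0851
finger_force: 0.0
```

Request:
move_arm(
  gripper=[1, 1, 1, 1, 1],
  linear=[
    [-4, 0, 0],
    [-4, 0, 0],
    [-3, 0, 0],
    [0, 0, 0],
    [0, 0, 0],
  ],
  twist=[0, 0, 0, 0, 0],
)

```text
clock: 10.1
position: [0.514, 0.2065, 0.2301]
tool_rot: [3.141, -0.0, 1.564]
force: [0.4, 0.7, -0.0]
grip_width: 0.0854
finger_force: 0.0
```

Run:
```python
from h import *
f=grab("wrist","w2"); cv2.imwrite("pics/w2.png",f["img"][:,:,::-1])
from workcell import monitor
s=monitor.observe(); print(s['position'],s['tool_rot'])
for p in pads(f): print(*p)
q=[.5149,.3762,.05]; u,v=proj(f,q); print(u,v,wdisc(f,"xs",u,v))
```

```text
[0.51385725 0.20744362 0.22995729] [ 3.14092197e+00 -6.88414763e-04  1.56550107e+00]
[238.9 214.7  40.   42.8] [0.4969 0.137  0.014 ]
[242.4 159.4  44.7  45.3] [0.5031 0.2169 0.014 ]
[246.3  97.4  48.   50.2] [0.5092 0.2968 0.014 ]
250.29794753185098 18.11024318158522 ((250.4, 17.8), 12.6, np.float64(11.1), array([0.515 , 0.3809, 0.036 ]))
```

View pics/w2.png

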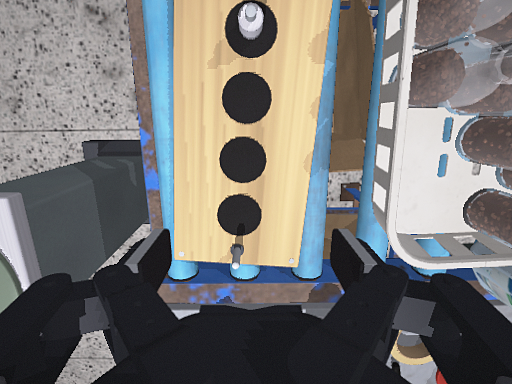

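XS stands on pad a (disc (250,18)), within about 1 mm of the pad centre. Next is S.

Request:
move_arm(
  gripper=[1, 1, 1, 1, 1, 1, 1, 1],
  linear=[
    [-2.6, -0.5, 0],
    [-4, -0.7, 0],
    [-4, -0.7, 0],
    [-4, -0.7, 0],
    [-4, -0.7, 0],
    [-4, -0.7, 0],
    [-4, -0.7, 0],
    [-2, -0.3, 0],
  ],
  twist=[0, 0, 0, 0, 0, 0, 0, 0],
)

```text
clock: 10.95
position: [0.4619, -0.0809, 0.2295]
tool_rot: [-3.141, 0.001, 1.564]
force: [0.6, 1.1, -0.4]
grip_width: 0.0852
finger_force: 0.0
```

Request:
move_arm(
  gripper=[1, 1, 1, 1, 1, 1, 1, 1],
  linear=[
    [0, 0, 2],
    [0, 0, 4],
    [0, 0, 4],
    [0, 0, 4],
    [0, 0, 4],
    [0, 0, 1],
    [0, 0, 0],
    [0, 0, 0],
  ],
  twist=[0, 0, 0, 0, 0, 0, 0, 0],
)

```text
clock: 11.75
position: [0.4633, -0.0784, 0.0407]
tool_rot: [3.14, 0.0, 1.566]
force: [-0.6, -0.2, 1.2]
grip_width: 0.0857
finger_force: 0.0
```

Request:
move_arm(
  gripper=[1, 1, 1, 0.6, 0.4, 0.2, 0.2, 0.2],
  linear=[
    [0, -0.1, 1.2],
    [0, 0, 1.1],
    [0, 0, 0],
    [0, 0, 0],
    [0, 0, 0],
    [0, 0, 0],
    [0, 0, 0],
    [0, 0, 0],
  ],
  twist=[0, 0, 0, 0, 0, 0, 0, 0],
)

```text
clock: 12.55
position: [0.4614, -0.079, 0.0167]
tool_rot: [3.141, 0.0, 1.565]
force: [-1.7, -0.1, 7.5]
grip_width: 0.0347
finger_force: 29.1
```

Request:
move_arm(
  gripper=[0.2, 0.2, 0.2],
  linear=[
    [0, 0, 0],
    [0, 0, 0],
    [0, 0, 0],
  ],
  twist=[0, 0, 0],
)

```text
clock: 12.85
position: [0.4614, -0.0789, 0.0167]
tool_rot: [3.141, 0.0, 1.565]
force: [-1.8, 0.4, 7.7]
grip_width: 0.0349
finger_force: 29.1
```

Request:
move_arm(
  gripper=[0.2, 0.2, 0.2, 0.2, 0.2, 0.2, 0.2, 0.2],
  linear=[
    [0, 0, -1],
    [0, 0, -3],
    [0, 0, -4],
    [0, 0, -4],
    [2, 0.3, -3],
    [4, 0.5, 0],
    [4, 0.5, 0],
    [4, 0.5, 0],
  ],
  twist=[0, 0, 0, 0, 0, 0, 0, 0],
)

```text
clock: 13.65
position: [0.48, 0.0622, 0.1673]
tool_rot: [3.141, 0.0, 1.564]
force: [1.1, -0.8, -1.6]
grip_width: 0.035
finger_force: 30.4
```

Request:
move_arm(
  gripper=[0.2, 0.2, 0.2, 0.2, 0.2, 0.2, 0.2, 0.2],
  linear=[
    [4, 0.5, 0],
    [4, 0.5, 0],
    [4, 0.5, 0],
    [4, 0.5, 0],
    [4, 0.4, 0],
    [2.5, 0.2, 0],
    [1, 0.1, 0],
    [0, 0, 0],
  ],
  twist=[0, 0, 0, 0, 0, 0, 0, 0],
)

```text
clock: 14.45
position: [0.5079, 0.2968, 0.1666]
tool_rot: [-3.141, -0.001, 1.567]
force: [-0.3, -0.2, -2.0]
grip_width: 0.0352
finger_force: 30.4
```

Request:
move_arm(
  gripper=[0.2, 0.2, 0.2, 0.2, 0.2, 0.2],
  linear=[
    [0, 0, 2],
    [0, 0, 4],
    [0, 0, 3],
    [0, 0, 2],
    [0, 0, 0],
    [0, 0, 0],
  ],
  twist=[0, 0, 0, 0, 0, 0],
)

```text
clock: 15.05
position: [0.5087, 0.2949, 0.0571]
tool_rot: [-3.142, 0.0, 1.564]
force: [0.4, 0.7, -0.4]
grip_width: 0.0349
finger_force: 30.4
```

Request:
move_arm(
  gripper=[0.2, 0.2, 0.2, 0.2, 0.2],
  linear=[
    [0.1, 0.1, 1.5],
    [0, 0, 0.7],
    [0, 0, 0.3],
    [0, 0, 0],
    [0, 0, 0],
  ],
  twist=[0, 0, 0, 0, 0],
)

```text
clock: 15.55
position: [0.5094, 0.2969, 0.0314]
tool_rot: [3.141, -0.0, 1.565]
force: [-0.1, 0.8, -1.7]
grip_width: 0.0349
finger_force: 30.4
```

Request:
move_arm(
  gripper=[0.2, 0.2, 0.45, 0.5, 0.6, 0.7, 0.8, 0.9],
  linear=[
    [0, 0, 0.1],
    [0, 0, 0],
    [0, 0, 0],
    [0, 0, 0],
    [0, 0, 0],
    [0, 0, 0],
    [0, 0, 0],
    [0, 0, 0],
  ],
  twist=[0, 0, 0, 0, 0, 0, 0, 0],
)

```text
clock: 16.35
position: [0.5094, 0.2969, 0.0303]
tool_rot: [-3.142, -0.0, 1.565]
force: [0.2, 0.3, -0.1]
grip_width: 0.0769
finger_force: 0.0
```

Request:
move_arm(
  gripper=[1, 1, 1, 1, 1, 1, 1, 1],
  linear=[
    [0, 0, -1],
    [0, 0, -3],
    [0, 0, -4],
    [0, 0, -4],
    [0, 0, -4],
    [-2, 0.6, -4],
    [-4, 1.2, 0],
    [-4, 1.2, 0],
  ],
  twist=[0, 0, 0, 0, 0, 0, 0, 0],
)

```text
clock: 17.15
position: [0.5392, 0.1961, 0.2324]
tool_rot: [3.139, -0.001, 1.567]
force: [0.9, 0.5, -0.8]
grip_width: 0.0854
finger_force: 0.0
```

Run:
```python
from h import *
f=grab("top","t3"); cv2.imwrite("pics/t3.png",cv2.resize(f["img"][130:270,130:370,::-1],None,fx=3.3,fy=3.3))
```

Request:
move_arm(
  gripper=[1, 1, 1, 1, 1, 1, 1, 1],
  linear=[
    [-4, 1.3, 0],
    [-4, 1.3, 0],
    [-4, 1.3, 0],
    [-4, 1.3, 0],
    [-4, 1.3, 0],
    [-4, 1.3, 0],
    [-4, 1.3, 0],
    [-4, 1.3, 0],
  ],
  twist=[0, 0, 0, 0, 0, 0, 0, 0],
)

```text
clock: 18.0
position: [0.6412, -0.1254, 0.2311]
tool_rot: [3.141, -0.0, 1.565]
force: [0.5, 0.3, -0.5]
grip_width: 0.0852
finger_force: 0.0
```

Request:
move_arm(
  gripper=[1, 1, 1, 1, 1],
  linear=[
    [-4, 1.2, 0],
    [-3, 0.9, 0],
    [-1, 0.3, 0],
    [0, 0, 0],
    [0, 0, 0],
  ],
  twist=[0, 0, 0, 0, 0],
)

```text
clock: 18.5
position: [0.6645, -0.2024, 0.2306]
tool_rot: [3.142, -0.001, 1.566]
force: [-1.1, 0.5, 0.5]
grip_width: 0.0859
finger_force: 0.0
```

View pics/t3.png

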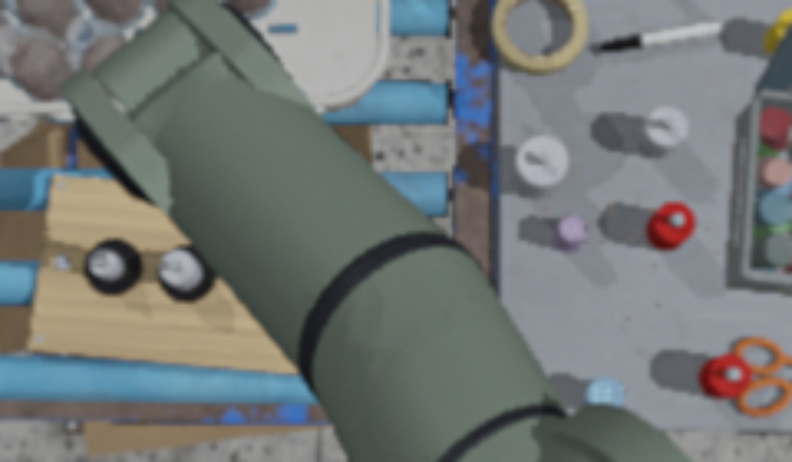

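The top crop shows XS at (105,265) and S at (182,268), both standing on their pads. I descend on M.

Request:
move_arm(
  gripper=[1, 1, 1, 1, 1, 1, 1, 1],
  linear=[
    [-0.6, 0, 1],
    [0, 0, 4],
    [0, 0, 4],
    [0, 0, 4],
    [0, 0, 3],
    [0, 0, 2],
    [0, 0, 0],
    [0, 0, 0],
  ],
  twist=[0, 0, 0, 0, 0, 0, 0, 0],
)

```text
clock: 19.3
position: [0.6647, -0.2094, 0.0507]
tool_rot: [3.142, -0.0, 1.566]
force: [0.6, 0.1, -0.3]
grip_width: 0.0855
finger_force: 0.0
```

Request:
move_arm(
  gripper=[1, 1, 1],
  linear=[
    [0, 0, 1.5],
    [0, 0, 0.8],
    [0, 0, 0],
  ],
  twist=[0, 0, 0],
)

```text
clock: 19.6
position: [0.664, -0.2099, 0.0264]
tool_rot: [-3.14, -0.0, 1.565]
force: [-0.7, 0.5, -0.3]
grip_width: 0.0853
finger_force: 0.0
```

Request:
move_arm(
  gripper=[1, 0.7, 0.5, 0.3, 0.3, 0.3, 0.3, 0.3],
  linear=[
    [0.1, 0, 0.1],
    [0, 0, 0],
    [0, 0, 0],
    [0, 0, 0],
    [0, 0, 0],
    [0, 0, 0],
    [0, 0, 0],
    [0, 0, 0],
  ],
  twist=[0, 0, 0, 0, 0, 0, 0, 0],
  squeeze=40,
)

```text
clock: 20.4
position: [0.6648, -0.2091, 0.0268]
tool_rot: [3.141, 0.0, 1.565]
force: [-0.9, -0.4, 5.4]
grip_width: 0.0439
finger_force: 41.1
```

Request:
move_arm(
  gripper=[0.3, 0.3, 0.3, 0.3, 0.3, 0.3, 0.3, 0.3],
  linear=[
    [0, 0, -1],
    [0, 0, -3],
    [0, 0, -4],
    [0, 0, -4],
    [0, 0, -4],
    [2, -0.8, -1],
    [3.5, -1.4, 0],
    [4, -1.5, 0],
  ],
  twist=[0, 0, 0, 0, 0, 0, 0, 0],
)

```text
clock: 21.2
position: [0.6274, -0.1138, 0.1971]
tool_rot: [3.141, 0.0, 1.563]
force: [1.2, 0.4, -2.7]
grip_width: 0.0437
finger_force: 41.9
```

Request:
move_arm(
  gripper=[0.3, 0.3, 0.3, 0.3, 0.3, 0.3, 0.3, 0.3],
  linear=[
    [4, -1.5, 0],
    [4, -1.5, 0],
    [4, -1.5, 0],
    [4, -1.5, 0],
    [4, -1.5, 0],
    [4, -1.5, 0],
    [4, -1.5, 0],
    [3, -1.2, 0],
  ],
  twist=[0, 0, 0, 0, 0, 0, 0, 0],
)

```text
clock: 22.0
position: [0.5115, 0.1993, 0.197]
tool_rot: [3.141, -0.001, 1.567]
force: [-0.1, 0.9, -2.8]
grip_width: 0.0434
finger_force: 41.8
```

Request:
move_arm(
  gripper=[0.3, 0.3, 0.3],
  linear=[
    [2, -1, 0],
    [0, 0, 0],
    [0, 0, 0],
  ],
  twist=[0, 0, 0],
)

```text
clock: 22.3
position: [0.5028, 0.2169, 0.1967]
tool_rot: [3.141, 0.0, 1.566]
force: [-0.3, -1.4, -3.1]
grip_width: 0.0439
finger_force: 41.8
```

Request:
move_arm(
  gripper=[0.3, 0.3, 0.3, 0.3, 0.3, 0.3, 0.3, 0.3],
  linear=[
    [0, 0, 2],
    [0, 0, 4],
    [0, 0, 4],
    [0, 0, 3],
    [0, 0, 1],
    [0, 0, 0.5],
    [0, 0, 0],
    [0, 0, 0],
  ],
  twist=[0, 0, 0, 0, 0, 0, 0, 0],
)

```text
clock: 23.1
position: [0.5038, 0.217, 0.0527]
tool_rot: [3.14, -0.001, 1.565]
force: [-0.4, 0.6, -2.6]
grip_width: 0.0438
finger_force: 41.8
```

Request:
move_arm(
  gripper=[0.3, 0.3, 0.3, 0.3],
  linear=[
    [0, -0.1, 0.7],
    [0, 0, 0.4],
    [0, 0, 0],
    [0, 0, 0],
  ],
  twist=[0, 0, 0, 0],
)

```text
clock: 23.5
position: [0.5022, 0.2169, 0.0406]
tool_rot: [3.141, 0.0, 1.565]
force: [-0.2, -0.9, 4.7]
grip_width: 0.0436
finger_force: 43.0
```

Request:
move_arm(
  gripper=[0.3, 0.6, 0.65, 0.7, 0.8, 0.9, 1, 1],
  linear=[
    [0, 0, 0],
    [0, 0, 0],
    [0, 0, 0],
    [0, 0, 0],
    [0, 0, 0],
    [0, 0, 0],
    [0, 0, 0],
    [0, 0, 0],
  ],
  twist=[0, 0, 0, 0, 0, 0, 0, 0],
)

```text
clock: 24.3
position: [0.5019, 0.2169, 0.0403]
tool_rot: [3.142, -0.0, 1.565]
force: [-0.2, 0.2, 0.8]
grip_width: 0.0854
finger_force: 0.0
```

Request:
move_arm(
  gripper=[1, 1, 1, 1, 1, 1, 1, 1],
  linear=[
    [0, 0, -1],
    [0, 0, -3],
    [0, 0, -4],
    [0, 0, -4],
    [0, 0, -4],
    [-2, 0.8, -3],
    [-4, 1.7, 0],
    [-4, 1.7, 0],
  ],
  twist=[0, 0, 0, 0, 0, 0, 0, 0],
)

```text
clock: 25.1
position: [0.5439, 0.1159, 0.2323]
tool_rot: [3.139, -0.0, 1.567]
force: [0.7, -0.8, 0.2]
grip_width: 0.0858
finger_force: 0.0
```

Request:
move_arm(
  gripper=[1, 1, 1, 1, 1, 1, 1, 1],
  linear=[
    [-4, 1.7, 0],
    [-4, 1.7, 0],
    [-4, 1.7, 0],
    [-4, 1.7, 0],
    [-2.4, 1, 0],
    [-0.7, 0.3, 0],
    [0, 0, 0],
    [0, 0, 0],
  ],
  twist=[0, 0, 0, 0, 0, 0, 0, 0],
)

```text
clock: 25.9
position: [0.623, -0.0734, 0.2307]
tool_rot: [3.141, -0.001, 1.567]
force: [0.9, -0.2, -0.1]
grip_width: 0.0852
finger_force: 0.0
```

Request:
move_arm(
  gripper=[1, 1, 1, 1, 1, 1, 1, 1],
  linear=[
    [-0.2, 0.1, 1],
    [0, 0, 4],
    [0, 0, 4],
    [0, 0, 4],
    [0, 0, 3],
    [0, 0, 1],
    [0, 0, 0],
    [0, 0, 0],
  ],
  twist=[0, 0, 0, 0, 0, 0, 0, 0],
)

```text
clock: 26.7
position: [0.625, -0.0764, 0.0616]
tool_rot: [3.14, -0.0, 1.566]
force: [0.3, 0.1, 0.3]
grip_width: 0.0851
finger_force: 0.0
```

Request:
move_arm(
  gripper=[1, 1, 1, 1],
  linear=[
    [0, 0, 1.6],
    [0, 0, 1.2],
    [0, 0, 0],
    [0, 0, 0],
  ],
  twist=[0, 0, 0, 0],
)

```text
clock: 27.1
position: [0.6242, -0.0767, 0.0323]
tool_rot: [-3.141, -0.0, 1.565]
force: [0.1, 0.3, 0.1]
grip_width: 0.0851
finger_force: 0.0
```

Request:
move_arm(
  gripper=[0.8, 0.7, 0.6, 0.5, 0.5, 0.5, 0.5, 0.5],
  linear=[
    [0, 0, 0],
    [0, 0, 0],
    [0, 0, 0],
    [0, 0, 0],
    [0, 0, 0],
    [0, 0, 0],
    [0, 0, 0],
    [0, 0, 0],
  ],
  twist=[0, 0, 0, 0, 0, 0, 0, 0],
  squeeze=50,
)

```text
clock: 27.9
position: [0.6244, -0.0769, 0.0329]
tool_rot: [3.141, 0.0, 1.565]
force: [-2.3, -0.2, 7.4]
grip_width: 0.0534
finger_force: 52.6
```

Request:
move_arm(
  gripper=[0.5, 0.5, 0.5, 0.5, 0.5, 0.5, 0.5, 0.5],
  linear=[
    [0, 0, -1],
    [0, 0, -3],
    [0, 0, -4],
    [0, 0, -4],
    [0, 0, -3],
    [1.2, -0.9, -1],
    [3.5, -2, 0],
    [3.5, -2, 0],
  ],
  twist=[0, 0, 0, 0, 0, 0, 0, 0],
)

```text
clock: 28.7
position: [0.5743, 0.0063, 0.1923]
tool_rot: [-3.141, -0.0, 1.564]
force: [1.3, 1.8, -4.8]
grip_width: 0.0531
finger_force: 54.9
```

Request:
move_arm(
  gripper=[0.5, 0.5, 0.5, 0.5, 0.5, 0.5, 0.5],
  linear=[
    [3.5, -2, 0],
    [3.5, -2, 0],
    [3, -2, 0],
    [2, -1.3, 0],
    [1, -0.7, 0],
    [0, 0, 0],
    [0, 0, 0],
  ],
  twist=[0, 0, 0, 0, 0, 0, 0],
)

```text
clock: 29.4
position: [0.4967, 0.1351, 0.1922]
tool_rot: [-3.141, 0.001, 1.565]
force: [0.1, -1.0, -4.6]
grip_width: 0.0535
finger_force: 54.8
```

Request:
move_arm(
  gripper=[0.5, 0.5, 0.5, 0.5, 0.5, 0.5, 0.5],
  linear=[
    [0, 0, 2],
    [0, 0, 4],
    [0, 0, 4],
    [0, 0, 2],
    [0, 0, 1],
    [0, 0, 0],
    [0, 0, 0],
  ],
  twist=[0, 0, 0, 0, 0, 0, 0],
)

```text
clock: 30.1
position: [0.4972, 0.1357, 0.0631]
tool_rot: [3.141, -0.0, 1.565]
force: [-0.3, -0.7, -3.7]
grip_width: 0.0533
finger_force: 54.8
```

Request:
move_arm(
  gripper=[0.5, 0.5, 0.5, 0.5, 0.5],
  linear=[
    [0, 0, 0.9],
    [0, 0, 0.5],
    [0, 0, 0.2],
    [0, 0, 0],
    [0, 0, 0],
  ],
  twist=[0, 0, 0, 0, 0],
)

```text
clock: 30.6
position: [0.4965, 0.1357, 0.0469]
tool_rot: [3.141, 0.001, 1.565]
force: [-4.9, -2.2, 10.3]
grip_width: 0.0535
finger_force: 56.6
```

Request:
move_arm(
  gripper=[0.5, 0.7, 0.75, 0.8, 0.9, 1, 1, 1],
  linear=[
    [0, 0, 0],
    [0, 0, 0],
    [0, 0, 0],
    [0, 0, 0],
    [0, 0, 0],
    [0, 0, 0],
    [0, 0, 0],
    [0, 0, 0],
  ],
  twist=[0, 0, 0, 0, 0, 0, 0, 0],
)

```text
clock: 31.4
position: [0.4965, 0.1359, 0.0463]
tool_rot: [-3.142, -0.0, 1.565]
force: [0.1, -0.2, 0.8]
grip_width: 0.0854
finger_force: 0.0
```

Request:
move_arm(
  gripper=[1, 1, 1, 1, 1, 1, 1, 1],
  linear=[
    [0, 0, -1],
    [0, 0, -3],
    [0, 0, -4],
    [0, 0, -4],
    [0, 0, -4],
    [0, 0, -4],
    [0, 0, -4],
    [2, 0, -4],
  ],
  twist=[0, 0, 0, 0, 0, 0, 0, 0],
)

```text
clock: 32.2
position: [0.4963, 0.154, 0.3288]
tool_rot: [3.141, 0.001, 1.563]
force: [1.4, 0.5, -0.1]
grip_width: 0.0854
finger_force: 0.0
```

Request:
move_arm(
  gripper=[1, 1, 1, 1, 1],
  linear=[
    [3, 0, -3],
    [2, 0, 0],
    [0, 0, 0],
    [0, 0, 0],
    [0, 0, 0],
  ],
  twist=[0, 0, 0, 0, 0],
)

```text
clock: 32.7
position: [0.4967, 0.205, 0.3562]
tool_rot: [-3.141, 0.001, 1.565]
force: [-0.7, -0.7, 0.0]
grip_width: 0.0855
finger_force: 0.0
```

Run:
```python
from h import *
f=grab("wrist","w4"); cv2.imwrite("pics/w4.png",f["img"][:,:,::-1]); 
P={"xs":(.5151,.3767),"s":(.5092,.2968),"m":(.503,.2168),"l":(.497,.137)}
for n,p in P.items():
    h,r=SZ[n]; SZ[n]=(h+.014,r); u,v=proj(f,[*p,h+.014]); print(n,p,wdisc(f,n,u,v), np.round((u,v),1))
```

```text
xs (0.5151, 0.3767) ((261.8, 45.1), 8.7, np.float64(8.3), array([0.5146, 0.3767, 0.05  ])) [262.2  45.1]
s (0.5092, 0.2968) ((258.3, 98.7), 10.9, np.float64(10.9), array([0.509 , 0.2977, 0.06  ])) [258.4  99.3]
m (0.503, 0.2168) ((254.0, 150.5), 13.0, np.float64(14.0), array([0.5019, 0.2181, 0.07  ])) [254.7 151.2]
l (0.497, 0.137) ((250.8, 200.6), 15.4, np.float64(17.5), array([0.4964, 0.1369, 0.08  ])) [251.2 200.5]
```

View pics/w4.png

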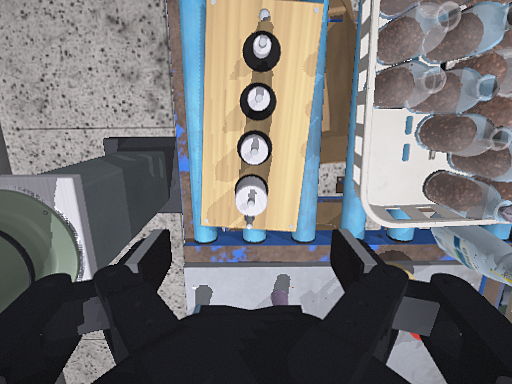

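All four plugs stand upright, at (262,45), (258,99), (254,150) and (251,200), within about 1.5 mm of their pad centres. L is next to the post and the robot is clear, so I hand the job in.

```bash
python3 -c "
from workcell import bot
print(bot.job_done())"
```

```text
the job is handed in; nothing more can be done
None
```

All four plugs were left standing on their pads in order of size, largest by the post, each within about 1.5 mm of its pad centre in the last wrist picture; I handed the job in at about 33 s of the 104 s allowed, and no verdict was returned.

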